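# Seat the clamp disc in its assembly nest

### The arm

A 6-joint arm with a two-finger parallel gripper is mounted at the origin on a cart in front of the work surface, level with it; the furniture and walls round the work are solid. World frame = base frame: x ahead of the robot, y to its left, z up, the work surface at z = 0. Lengths are in m, angles in degrees, forces in N, time in s.
With the tool pointing down it reaches from about 0.4 to 0.825 m from the base axis. Payload 7 kg.
Tool frame: the origin (TCP) lies midway between the tips of the shut fingers; the grasp point (between the pads) lies 19 mm behind it (ctrl.hold_point_z is the distance from the TCP to the grasp point, in m); z points along the fingers, y is the line along which they close (so a half turn about z gives the same grasp; the last joint's range is limited). The gripper opens to 88 mm and grips with 3 to 60 N. Pads are 19 mm wide; open, the fingers measure 130 mm over their backs; the gripper's body (78 mm by 193 mm) begins 47 mm behind the grasp point.
Start: joints at [-53.05, 20.546, 0.682, 0, -70.136, -16.507], TCP at [0.236, -0.632, 0.227] pointing down, gripper open.
Joint ranges: [-176.03, 176.03], [-82.01, 121.73], [-58.28, 71.71], [-173.87, 95.51], [-174.79, -0.11], [-173.66, 173.66]. Speed limits (degrees/s): [136.94, 136.94, 172.46, 180, 180, 180].

### API

Orientations are given as [roll, pitch, yaw] about the fixed x, y, z axes, in that order (R = Rz(yaw) Ry(pitch) Rx(roll)).
In Python, from plant import ctrl gives the robot as it stands.
- The arm moves only by the tool apply_moves, never from a script. Its argument "deltas" is a list of rows, each an object with "fingers": the finger opening in mm, from 0 to 87.6; "delta_pos": the shift along the tool's x, y, z in mm, a list of three; "angular": the turn, a rotation vector about the tool's x, y, z in degrees, a list of three. A call has 1 to 10 rows; each row is the pose to reach, as a shift and turn from the pose commanded when the call began, along the tool's axes at that moment; what a row does not reach only later rows make up. A row lasts 1/10 s, in which the tool goes at most 50 mm and 8.59 degrees, less where a joint would pass 70% of its speed; a pose out of reach is approached as far as the arm can. A call with a gripper value outside its range is refused whole. The fingers move at their own pace and stop on an object; the grip force is fixed at half the most. Time passes only in rows, so rows that repeat a pose let the fingers close. It gives the time, the measured TCP pose, the force, the opening and the grip force at its end, in the units of the state.
- ctrl.get_obs(): the state, without advancing time (a new reading comes with each control period).
- ctrl.snapshot(name): name is "side" or "top"; returns the picture (420x560x3 uint8, red, green, blue); there is no depth.
- ctrl.camera_params(name): a dict with "fx", "fy", "cx", "cy" (pixels), "dist_coeffs" ([k1, k2, p1, p2, k3] as OpenCV has them; the pictures are not rectified), "cam_to_world" (4x4, takes a point from camera to world coordinates). Camera axes: x right, y up, looking along -z (the intrinsics and any distortion apply to the point x, -y, -z); pixel columns grow to the right and rows downward; lengths in m; the calibration is good to about 2 mm. A picture is of the moment at which its call begins. camera_params takes no time and is no camera call.
- ctrl.close_job(): hands the job in; it is judged then, once.
The state is a dict: "clock": time; "joint_pos": joint angles; "qvel": joint speeds; "tau": joint torques, N m; "tool_pos": TCP position; "orientation": TCP orientation; "force": force on the tool from outside, world axes, zero at the start; "moment": the same for the moment, N m; "opening": finger opening in m; "gripper_force": force on a finger pad.
Only numpy, scipy, OpenCV 4.12 (cv2) and the standard library are available. Lean on these libraries where they do the work, as an engineer would, in place of code of your own. Each camera call takes 0.05 s, during which the arm holds its last target. There are 200 camera calls.

### The job

Two loose steel clamp discs lie on the brown assembly plate. With the fingertips, push the larger disc along the top of the plate and over the rim of the round recess until it drops in and lies flat and flush, fully home. Do not pick up, tip over or carry either disc, leave the smaller disc where it lies, and do not disturb the tape roll, screwdriver or wire spool nearby; finish with the hand clear.

Things in the scene. Friction and masses are not known exactly. Their poses are not given: they have to be found in the camera images.
- nest: Brown phenolic assembly plate, fixed to the bench, 150 mm (its x) by 270 mm (its y), flat top 18 mm above the bench. Origin: centre of the underside, z up. In the middle of the top one round recess, 66 mm in diameter, 10 mm deep, vertical wall, 1 mm chamfer at the rim. A low tab with two screws (under 11 mm high) sticks out 25 mm at each y end.
- recess_floor (a point): Centre of the flat floor of the recess, 10 mm below the top of the plate (8 mm above the bench); axes as the plate.
- large_disc: The larger loose steel disc, 62 mm in diameter, 10 mm thick, about 0.24 kg, small countersink in its top; lies on the plate's top to the left or right of the recess, 70 to 105 mm from its centre (centre to centre). Origin: centre of the underside, z up. Slides when pushed on its edge; seated in the recess it is flush with the plate, with 2 mm play all round.
- small_disc: The smaller loose steel disc, 40 mm in diameter, 10 mm thick, about 0.1 kg, on the plate's top on the other side of the recess. Too small for this recess; it stays where it is. Origin: centre of the underside.
- tape: Small roll of black tape lying flat, 63 x 60 x 19 mm, on the bench to the right of the plate. Bystander. Origin: centre of the underside.
- screwdriver: Blue-handled screwdriver lying on the bench, 184 mm long, 24 mm thick, right of the plate. Bystander. Origin: underside, mid-length.
- wire_spool: Spool of silvery wire with black flanges, standing, 64 mm in diameter, 60 mm high, behind the plate. Bystander. Origin: centre of the underside.
There are look-alikes about, which are no part of the job. Leave any orange look-alike of the small_disc alone. Leave any green look-alike of the large_disc alone.

How it is judged:
By the outcome, as a careful person would: the job done as asked, in the order asked, and still so for the second after the job is handed in, with the robot touching nothing.
It also fails if it takes over 42 s, if anything falls off the work surface, if the arm or the gripper's body presses on something with over 40 N, if the wrist force passes 120 N, or if a joint passes its speed limit or range.

## Working session

There is one attempt and no reset: what is moved stays moved. The work goes in short steps, Python scripts to look and compute and a tool call to move; the robot and the scene stay as the last step left them, time stands still between calls to the robot, and variables do not carry over. Pictures are saved under pics/ and viewed, at most 10 in all, crops included, and the job is handed in when it is done.

Besides the shell and the picture viewer there is one more tool, called by a JSON object that holds its "method" and its "body". apply_moves: Moves the arm, as the interface text tells. Its arguments: {"type":"object","properties":{"deltas":{"type":"array"}},"required":["deltas"]}

```bash
mkdir -p pics && cat > h.py <<'E'
import numpy as np, cv2
from plant import ctrl
def snap(cam,name):
    im=ctrl.snapshot(cam); cv2.imwrite(f'pics/{name}.png',im[:,:,::-1]); return im
def ray(cam,uv,z):
    p=ctrl.camera_params(cam)
    K=np.array([[p['fx'],0,p['cx']],[0,p['fy'],p['cy']],[0,0,1]])
    n=cv2.undistortPoints(np.array(uv,float).reshape(-1,1,2),K,np.array(p['dist_coeffs']))[:,0]
    T=np.array(p['cam_to_world']); d=np.c_[n[:,0],-n[:,1],-np.ones(len(n))]@T[:3,:3].T
    o=T[:3,3]; return o+d*((z-o[2])/d[:,2])[:,None]
def proj(cam,P):
    p=ctrl.camera_params(cam)
    K=np.array([[p['fx'],0,p['cx']],[0,p['fy'],p['cy']],[0,0,1]])
    T=np.linalg.inv(np.array(p['cam_to_world'])); c=np.atleast_2d(P)@T[:3,:3].T+T[:3,3]
    return cv2.projectPoints(c*[1,-1,-1],np.zeros(3),np.zeros(3),K,np.array(p['dist_coeffs']))[0][:,0]
E
python3 - <<'E'
from h import *
a=snap('top','t0');b=snap('side','s0')
o=ctrl.get_obs();print(o['tool_pos'],o['orientation'],o['clock'],o['opening'])
for c in('top','side'):print(np.round(ctrl.camera_params(c)['cam_to_world'],3))
E
```

```text
[ 0.23558428 -0.63206618  0.22571302] [ 1.79912674e+02 -7.67102122e-03 -1.59565155e+02] 0.1 0.08742381109280604
[[-0.019  0.993 -0.113  0.447]
 [-1.    -0.021 -0.016  0.109]
 [-0.018  0.113  0.993  1.073]
 [ 0.     0.     0.     1.   ]]
[[-0.879  0.327 -0.346  0.206]
 [-0.476 -0.621  0.623  0.753]
 [-0.011  0.713  0.701  0.729]
 [ 0.     0.     0.     1.   ]]
```

View pics/t0.png

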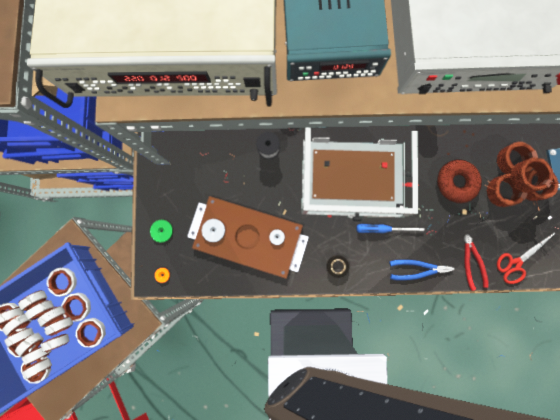

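View pics/s0.png

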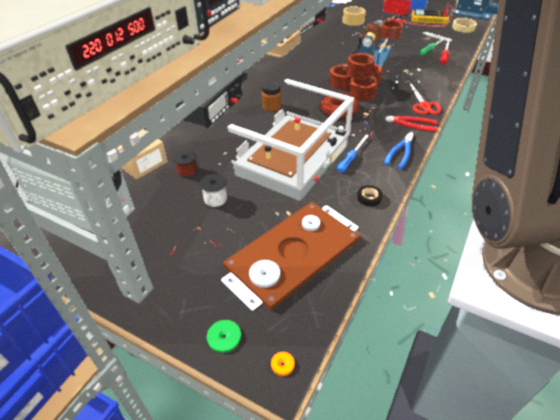

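Candidates: white steel disc at top-view (213,231), on the plate left of the recess (247,237), is the large_disc. White (277,237) on the plate to the right is the small_disc. The green (161,231) and orange (162,275) discs on the bench are look-alikes. The tape is at (338,266), the screwdriver at (390,229) and the spool at (268,148).

```bash
python3 - <<'E'
from h import *
im=cv2.imread('pics/t0.png')
g=im.min(2); m=(g>140).astype(np.uint8)
def blob(u,v,r):
    k=np.zeros_like(m);cv2.circle(k,(u,v),r,1,-1)
    c=max(cv2.findContours(m*k,cv2.RETR_EXTERNAL,cv2.CHAIN_APPROX_NONE)[0],key=cv2.contourArea)
    return cv2.fitEllipse(c)
for n,u,v,r in(('L',213,231,16),('S',277,237,11)):
    e=blob(u,v,r);w=ray('top',[e[0]],.028)[0];print(n,np.round(e[0],1),np.round(e[1],1),np.round(w,4))
# plate by brown colour
hsv=cv2.cvtColor(im,cv2.COLOR_BGR2HSV)
b=((hsv[...,0]<15)&(hsv[...,1]>120)&(hsv[...,2]>50)).astype(np.uint8); k=np.zeros_like(b);k[190:285,180:315]=1
pts=cv2.findContours(cv2.morphologyEx(b*k,cv2.MORPH_OPEN,np.ones((3,3))),cv2.RETR_EXTERNAL,cv2.CHAIN_APPROX_NONE)[0]
c=max(pts,key=cv2.contourArea);W=ray('top',c[:,0],.018)[:,:2]
r=cv2.minAreaRect((W*1000).astype(np.float32));print('plate',r)
print('recess guess',ray('top',[[247,237]],.018)[0])
cen=np.array([*np.array(r[0])/1000,.018]);print('plate ctr px',proj('top',cen))
for n,uv in(('tape',(338,266)),('spool',(268,148)),('green',(161,231))):print(n,np.round(ray('top',[uv],.02)[0],3))
cr=cv2.resize(im[185:290,180:320],None,fx=5,fy=5,interpolation=cv2.INTER_CUBIC);cv2.imwrite('pics/c0.png',cr)
E
```

```text
L [212.8 229.9] [22.4 23. ] [0.4987 0.3017 0.028 ]
S [276.5 236.7] [14.8 15.1] [0.4771 0.1289 0.028 ]
plate ((479.64532470703125, 209.7669677734375), (270.1795654296875, 151.41419982910156), 71.49440002441406)
recess guess [0.47810985 0.20976556 0.018     ]
plate ctr px [[246.99336175 236.43663469]]
tape [ 0.395 -0.035  0.02 ]
spool [0.725 0.148 0.02 ]
green [0.499 0.447 0.02 ]
```

View pics/c0.png

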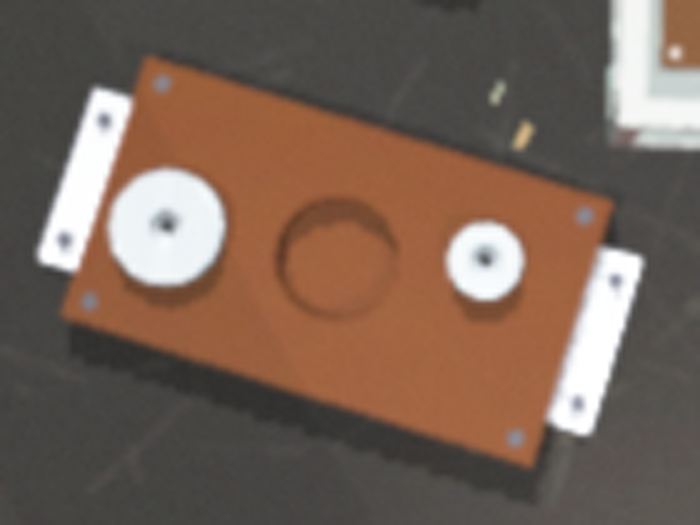

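The crop confirms it: the large steel disc is at px (213,230), the recess at (247,237) and the small disc at (277,237). I'll push with two parted fingertips behind the disc so it stays centred, moving along (-0.206,-0.978).

{"method": "apply_moves", "body": {"deltas": [{"fingers": 30,"delta_pos": [-353,276,0],"angular": [0,0,-58]},{"fingers": 30,"delta_pos": [-353,276,0],"angular": [0,0,-58]},{"fingers": 30,"delta_pos": [-353,276,0],"angular": [0,0,-58]},{"fingers": 30,"delta_pos": [-353,276,0],"angular": [0,0,-58]},{"fingers": 30,"delta_pos": [-353,276,0],"angular": [0,0,-58]},{"fingers": 30,"delta_pos": [-353,276,0],"angular": [0,0,-58]},{"fingers": 30,"delta_pos": [-353,276,0],"angular": [0,0,-58]},{"fingers": 30,"delta_pos": [-353,276,0],"angular": [0,0,-58]},{"fingers": 30,"delta_pos": [-353,276,0],"angular": [0,0,-58]},{"fingers": 30,"delta_pos": [-353,276,0],"angular": [0,0,-58]}]}}

```text
clock: 1.1
tool_pos: [0.4725, -0.2465, 0.2264]
orientation: [-180.0, 0.0, -101.3]
force: [-0.3, -0.2, 0.6]
opening: 0.0304
gripper_force: 0.0
```

```bash
cat >> h.py <<'E'
from scipy.spatial.transform import Rotation as Ro
def delta(p,yaw):
    o=ctrl.get_obs();R=Ro.from_euler('xyz',o['orientation'],degrees=True);T=Ro.from_euler('xyz',[180,0,yaw],degrees=True)
    print('now',np.round(o['tool_pos'],4),np.round(o['orientation'],2),'t',o['clock'],'F',np.round(o['force'],1),'open',round(o['opening'],4))
    print('delta mm',np.round(R.inv().apply(np.array(p)-o['tool_pos'])*1000,1),'rot',np.round((R.inv()*T).as_rotvec(degrees=True),2))
E
python3 -c "
from h import *
delta([.5115,.3623,.15],-101.9)"
```

```text
now [ 0.4725 -0.2465  0.2264] [-1.7997e+02  3.0000e-02 -1.0127e+02] t 1.1 F [-0.3 -0.2  0.6] open 0.0304
delta mm [-604.7   80.8   76.7] rot [-0.03  0.03  0.63]
```

{"method": "apply_moves", "body": {"deltas": [{"fingers": 30,"delta_pos": [-605,81,20],"angular": [0,0,0.6]},{"fingers": 30,"delta_pos": [-605,81,20],"angular": [0,0,0.6]},{"fingers": 30,"delta_pos": [-605,81,20],"angular": [0,0,0.6]},{"fingers": 30,"delta_pos": [-605,81,20],"angular": [0,0,0.6]},{"fingers": 30,"delta_pos": [-605,81,20],"angular": [0,0,0.6]},{"fingers": 30,"delta_pos": [-605,81,20],"angular": [0,0,0.6]},{"fingers": 30,"delta_pos": [-605,81,20],"angular": [0,0,0.6]},{"fingers": 30,"delta_pos": [-605,81,20],"angular": [0,0,0.6]},{"fingers": 30,"delta_pos": [-605,81,20],"angular": [0,0,0.6]},{"fingers": 30,"delta_pos": [-605,81,20],"angular": [0,0,0.6]}]}}

```text
clock: 2.1
tool_pos: [0.5041, 0.2497, 0.2101]
orientation: [180.0, -0.0, -102.2]
force: [1.4, 0.8, -0.1]
opening: 0.03
gripper_force: 0.0
```

```bash
python3 -c "
from h import *
delta([.5115,.3623,.06],-101.9)"
```

```text
now [0.5041 0.2497 0.2101] [ 180.     -0.   -102.16] t 2.1 F [ 1.4  0.8 -0.1] open 0.03
delta mm [-111.7   16.4  150.1] rot [ 0.   -0.   -0.26]
```

{"method": "apply_moves", "body": {"deltas": [{"fingers": 30,"delta_pos": [-50,7,0],"angular": [0,0,0]},{"fingers": 30,"delta_pos": [-112,16,0],"angular": [0,0,0]},{"fingers": 30,"delta_pos": [-112,16,30],"angular": [0,0,0]},{"fingers": 30,"delta_pos": [-112,16,70],"angular": [0,0,0]},{"fingers": 30,"delta_pos": [-112,16,110],"angular": [0,0,0]},{"fingers": 30,"delta_pos": [-112,16,150],"angular": [0,0,0]},{"fingers": 30,"delta_pos": [-112,16,170],"angular": [0,0,0]},{"fingers": 30,"delta_pos": [-112,16,170],"angular": [0,0,0]},{"fingers": 30,"delta_pos": [-112,16,170],"angular": [0,0,0]}]}}

```text
clock: 3.0
tool_pos: [0.5127, 0.3607, 0.0404]
orientation: [-180.0, -0.0, -102.2]
force: [0.4, 1.1, 0.4]
opening: 0.0302
gripper_force: 0.0
```

```bash
python3 - <<'E'
from h import *
delta([.5115,.3623,.022],-101.9)
im=snap('side','s1')
cv2.imwrite('pics/s1c.png',cv2.resize(im[200:350,170:370,::-1],None,fx=4,fy=4,interpolation=cv2.INTER_CUBIC))
E
```

```text
now [0.5127 0.3607 0.0404] [-1.8000e+02 -4.0000e-02 -1.0215e+02] t 3.0 F [0.4 1.1 0.4] open 0.0302
delta mm [-1.3  1.5 18.4] rot [-0.   -0.04 -0.25]
```

View pics/s1c.png

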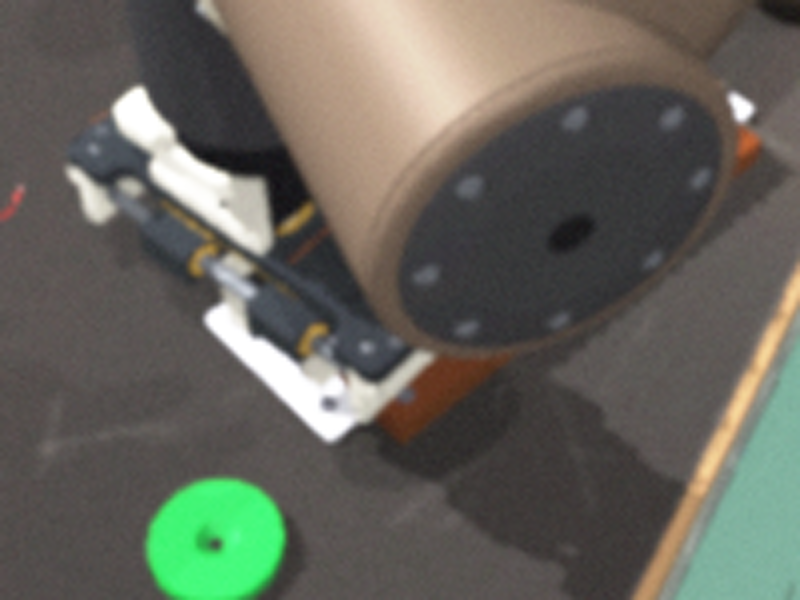

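The arm hides the disc; the fingers hang level behind it, over the end tab. Next I lower to about 4 mm above the plate and push.

{"method": "apply_moves", "body": {"deltas": [{"fingers": 30,"delta_pos": [0,1,10],"angular": [0,0,0]},{"fingers": 30,"delta_pos": [0,1,18],"angular": [0,0,0]},{"fingers": 30,"delta_pos": [8,1,18],"angular": [0,0,0]},{"fingers": 30,"delta_pos": [16,1,18],"angular": [0,0,0]},{"fingers": 30,"delta_pos": [22,1,18],"angular": [0,0,0]},{"fingers": 30,"delta_pos": [26,1,18],"angular": [0,0,0]},{"fingers": 30,"delta_pos": [30,1,18],"angular": [0,0,0]},{"fingers": 30,"delta_pos": [34,1,18],"angular": [0,0,0]},{"fingers": 30,"delta_pos": [38,1,18],"angular": [0,0,0]},{"fingers": 30,"delta_pos": [42,1,18],"angular": [0,0,0]}]}}

```text
clock: 4.05
tool_pos: [0.5027, 0.3201, 0.0224]
orientation: [-180.0, 0.0, -102.1]
force: [0.4, 2.0, -0.0]
opening: 0.0301
gripper_force: 0.9
```

{"method": "apply_moves", "body": {"deltas": [{"fingers": 30,"delta_pos": [5,0,0],"angular": [0,0,0]},{"fingers": 30,"delta_pos": [10,0,0],"angular": [0,0,0]},{"fingers": 30,"delta_pos": [15,0,0],"angular": [0,0,0]},{"fingers": 30,"delta_pos": [20,0,0],"angular": [0,0,0]},{"fingers": 30,"delta_pos": [25,0,0],"angular": [0,0,0]},{"fingers": 30,"delta_pos": [30,0,0],"angular": [0,0,0]},{"fingers": 30,"delta_pos": [35,0,0],"angular": [0,0,0]},{"fingers": 30,"delta_pos": [40,0,0],"angular": [0,0,0]},{"fingers": 30,"delta_pos": [45,0,0],"angular": [0,0,0]},{"fingers": 30,"delta_pos": [50,0,0],"angular": [0,0,0]}]}}

```text
clock: 5.05
tool_pos: [0.4919, 0.2708, 0.0223]
orientation: [-180.0, 0.0, -102.2]
force: [0.5, 3.1, 1.7]
opening: 0.0299
gripper_force: 1.2
```

```bash
python3 - <<'E'
from h import *
delta([.4868,.2455,.022],-101.9)
a=snap('top','t2')[190:280,185:315,::-1];b=snap('side','s2')[200:350,170:370,::-1]
cv2.imwrite('pics/m2.png',np.hstack([cv2.resize(a,(390,290),interpolation=cv2.INTER_CUBIC),cv2.resize(b,(400,290),interpolation=cv2.INTER_CUBIC)]))
E
```

```text
now [0.4919 0.2708 0.0223] [-1.7999e+02  1.0000e-02 -1.0216e+02] t 5.05 F [0.5 3.1 1.7] open 0.0299
delta mm [25.8 -0.3  0.2] rot [-0.01  0.01 -0.26]
```

View pics/m2.png

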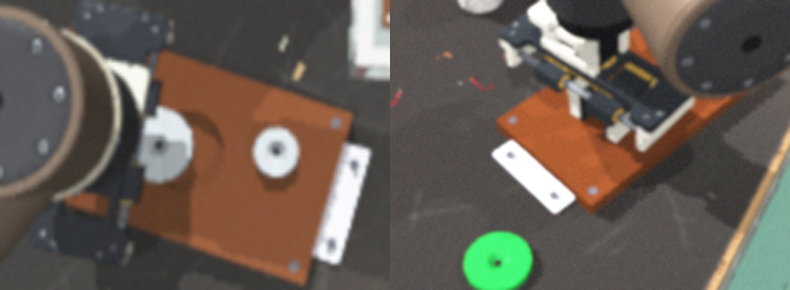

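The disc is being pushed ahead of the fingers, centre at about top px (238,235), about 24 mm short of the recess and in line with it. The push force is a low 3 N.

{"method": "apply_moves", "body": {"deltas": [{"fingers": 30,"delta_pos": [4,0,0],"angular": [0,0,0]},{"fingers": 30,"delta_pos": [8,0,0],"angular": [0,0,0]},{"fingers": 30,"delta_pos": [12,0,0],"angular": [0,0,0]},{"fingers": 30,"delta_pos": [15,0,0],"angular": [0,0,0]},{"fingers": 30,"delta_pos": [18,0,0],"angular": [0,0,0]},{"fingers": 30,"delta_pos": [20,0,0],"angular": [0,0,0]},{"fingers": 30,"delta_pos": [22,0,0],"angular": [0,0,0]},{"fingers": 30,"delta_pos": [24,0,0],"angular": [0,0,0]},{"fingers": 30,"delta_pos": [25,0,0],"angular": [0,0,0]},{"fingers": 30,"delta_pos": [25,0,0],"angular": [0,0,0]}]}}

```text
clock: 6.15
tool_pos: [0.4864, 0.2462, 0.022]
orientation: [180.0, -0.0, -102.2]
force: [-0.3, 0.9, -0.5]
opening: 0.0299
gripper_force: 0.0
```

```bash
python3 - <<'E'
from h import *
delta([.4868,.2455,.022],-101.9)
a=snap('top','t3')[190:280,185:315,::-1];b=snap('side','s3')[200:350,170:370,::-1]
cv2.imwrite('pics/m3.png',np.hstack([cv2.resize(a,(390,290),interpolation=cv2.INTER_CUBIC),cv2.resize(b,(400,290),interpolation=cv2.INTER_CUBIC)]))
E
```

```text
now [0.4864 0.2462 0.022 ] [ 1.7997e+02 -4.0000e-02 -1.0217e+02] t 6.15 F [-0.3  0.9 -0.5] open 0.0299
delta mm [ 0.6 -0.6  0. ] rot [ 0.03 -0.04 -0.27]
```

View pics/m3.png

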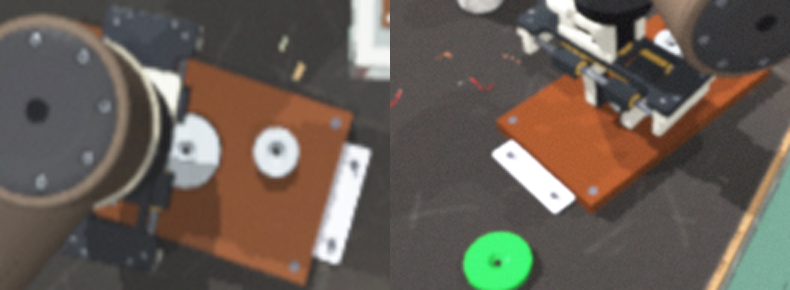

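The disc centre is at about top px (247,236), over the recess, and contact force has gone, so it has apparently dropped in. I'll back off and look.

{"method": "apply_moves", "body": {"deltas": [{"fingers": 30,"delta_pos": [-10,0,0],"angular": [0,0,0]},{"fingers": 30,"delta_pos": [-20,0,-10],"angular": [0,0,0]},{"fingers": 30,"delta_pos": [-35,0,-45],"angular": [0,0,0]},{"fingers": 30,"delta_pos": [-60,0,-85],"angular": [0,0,0]},{"fingers": 30,"delta_pos": [-90,0,-120],"angular": [0,0,0]},{"fingers": 30,"delta_pos": [-120,0,-150],"angular": [0,0,0]},{"fingers": 30,"delta_pos": [-150,0,-170],"angular": [0,0,0]},{"fingers": 30,"delta_pos": [-180,0,-170],"angular": [0,0,0]},{"fingers": 30,"delta_pos": [-180,0,-170],"angular": [0,0,0]}]}}

```text
clock: 7.15
tool_pos: [0.5251, 0.4268, 0.1933]
orientation: [-179.9, 0.1, -102.0]
force: [-0.9, -0.8, -0.5]
opening: 0.0301
gripper_force: 0.0
```

```bash
python3 - <<'E'
from h import *
delta([.4868,.2455,.022],-101.9)
a=snap('top','t4')[190:280,185:315,::-1];b=snap('side','s4')[200:320,210:370,::-1]
cv2.imwrite('pics/m4.png',np.hstack([cv2.resize(a,(390,290),interpolation=cv2.INTER_CUBIC),cv2.resize(b,(400,290),interpolation=cv2.INTER_CUBIC)]))
E
```

```text
now [0.5251 0.4268 0.1933] [-1.7993e+02  1.3000e-01 -1.0203e+02] t 7.15 F [-0.9 -0.8 -0.5] open 0.0301
delta mm [ 1.857e+02 -1.000e-01  1.708e+02] rot [-0.07  0.13 -0.13]
```

View pics/m4.png

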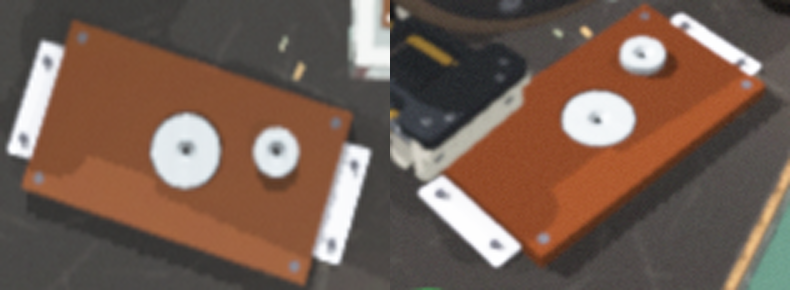

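The large disc is flush in the recess: no side wall or shadow shows in either view. The small disc is still at about (277,237) and the hand is clear.

```bash
python3 -c "
from plant import ctrl
print(ctrl.close_job())"
```

```text
the job is handed in; nothing more can be done
None
```

I pushed the large disc into the recess, where it lies flat and flush in both camera views; the small disc and the bystanders were left alone, the hand is clear, and the job was handed in after about 7 s of robot time.

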